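Take the dust cap off an air port of unknown thread hand

TASK

On the white top of the compressed-air box on the control desk, one of the three hose ports is not in use and is closed with a round screwed-on metal dust cap. The ports are threaded left-handed or right-handed so that hoses cannot be swapped, and the marking has worn off: feel which way the cap loosens, trying the other way if it only tightens, then unscrew it on its thread rather than wrenching it off, and lift it clear. Finish while still holding the cap in the gripper, motionless and at least 5 cm above the neck of its port, ready for the hose to be connected, with the loose things on the box and the desk left where they were.

Things in the scene. Friction and masses are not known exactly. Their poses are not given: they have to be found in the camera images.
- cap: the dust cap: aluminium cup upside down, ribbed round its side, 44 mm outer diameter, 30 mm high, 0.07 kg. Origin: centre of its underside, on its axis, z up. Grasp from above across its diameter: a grip of 30 to 40 N turns it, and the pads slip round it at its stop. At the start its underside is about 5 mm above the white top. One small raised eyelet boss near the rim of its top lies towards its +x.
- cap_top (a point): centre of the cap's top, 30 mm above its underside. Its thread: two-start, 20 mm rise per turn (3.2 mm per rad), 1.5 mm of axial play, hand unknown and drawn anew each time. A right-hand thread loosens counter-clockwise seen from above, a left-hand one clockwise. The loosening way it turns easily and rises; the tightening way it sinks 1 to 2 mm and stops hard within 0.6 rad.
- cap_eye (a point): top of the cap's eyelet boss (9 mm wide, 3 mm high), 13 mm from the cap's axis: shows how far the cap has turned. The cap comes free for lifting straight up after about 1.8 to 2 rad of loosening from where it was found (2.3 rad from its tight stop), when it has risen about 6 mm. It may be turned up to 2 rad further. Pulling does not get it off earlier.
- unit: the compressed-air box that carries the ports, fixed to the desk: grey case, white top, 256 mm (its x) by 386 mm (its y), the flat white top 105 mm above the desk. Origin: centre of its underside; its front (-x) faces the robot, turned up to 0.3 rad. Two black knobs 25 mm high, a gauge and switches stand on top behind the ports, more than 80 mm from them.
- port_a (a point): centre of the first port, at the white top, in the box's frame at (-55, -125) mm. Every port has an upright steel neck, 26 mm in diameter (34 mm over its thread), that ends 24 mm above the white top. Of this port and port_b one carries the cap, the other a hose.
- port_b (a point): centre of the second port, at the white top, in the box's frame at (-55, -5) mm. The third port, at (-55, 115) mm, always carries a hose.
- hose: the hose coupling on port_a or port_b, fixed: steel union nut 39 mm in diameter, 34 mm high, then an elbow 58 mm high from which a blue hose runs to the back (+x of the box), at most 63 mm above the white top. Origin: centre of the underside of the nut, at the white top. The third port has the same coupling.
- nipple: bystander, leave it: brass hose nipple standing on the white top, 19 mm in diameter, 39 mm high. Origin: centre of its underside.
- driver: bystander, leave it: screwdriver lying on the desk to the right of the box, 150 mm long. Origin: under its middle.
- gasket: bystander, leave it: black rubber sealing ring lying on the white top, 30 mm in diameter, 5 mm thick. Origin: centre of its underside.
- mouse: bystander, leave it: computer mouse on the desk, 100 by 60 mm, 32 mm high. Origin: centre of its underside.
- mug: bystander, leave it: white mug on the desk, 82 mm wide, 95 mm high. Origin: centre of its underside.
- radio: bystander, leave it: handheld radio lying on the desk, 130 by 58 mm with a 90 mm aerial, 34 mm high. Origin: centre of its underside.
There are look-alikes about, which are no part of the job. What is meant by the cap is not blue, brown or red, and is the smaller of those in its own colour.

How it is judged:
By the outcome, as a careful person would: the job done as asked, in the order asked, and still so for the second after the job is handed in, while the arm keeps its last pose, push and grip.
It also fails if it takes over 56 s, if anything falls off the work surface, if the arm or the gripper's body presses on something with over 40 N, if the wrist force passes 120 N, or if a joint passes its speed limit or range.

ROBOT

A 6-joint arm with a two-finger parallel gripper is mounted at the origin on the work surface. World frame = base frame: x ahead of the robot, y to its left, z up, the work surface at z = 0. Lengths are in m, angles in rad, forces in N, time in s.
With the tool pointing down it reaches from about 0.35 to 0.8 m from the base axis. Payload 7.3 kg.
Tool frame: the origin (TCP) lies midway between the tips of the shut fingers; the grasp point (between the pads) lies 19 mm behind it; z points along the fingers, y is the line along which they close (so a half turn about z gives the same grasp; the last joint's range is limited). The gripper opens to 85 mm and grips with 20 to 120 N. Pads are 22 mm wide; open, the fingers measure 114 mm over their backs; the gripper's body (76 mm by 85 mm) begins 54 mm behind the grasp point. The pads swing forward as they close: fully open they stand 13 mm farther back than shut.
Start: joints at [-1.44, 0.342, 1.524, -0, 1.275, -0.146], TCP at [0.143, -0.505, 0.231] pointing down, gripper open.
Joint ranges: [-2.53, 2.53], [-0.77, 2.02], [0.04, 2.7], [-1, 4.14], [0.28, 2.66], [-3.11, 3.11]. Speed limits (rad/s): [2.57, 2.57, 3.14, 3.14, 3.14, 3.14].

INTERFACE

Orientations are given as a unit quaternion [x, y, z, w].
In Python, from station import robot gives the robot as it stands.
- The arm moves only by the tool move_arm, never from a script. Its arguments are lists of equal length, an entry for each row: "translation": the shift along the tool's x, y, z each as a share of 0.75 m, from -1 to 1, a list of three; "turn": the turn, a rotation vector about the tool's x, y, z each as a share of pi rad, from -1 to 1, a list of three. A call has exactly 10 rows; each row is the pose to reach, as a shift and turn from the pose commanded when the call began, along the tool's axes at that moment, turning the shorter way round; what a row does not reach only later rows make up. A row lasts 1/10 s, in which the tool goes at most 50 mm and 8.59 degrees, less where a joint would pass 70% of its speed; a pose out of reach is approached as far as the arm can. A call with a number of a shift or a turn outside -1 to 1 is refused whole. A call with a gripper value outside its range is refused whole. "jaw" is the closure, from -1 (fully open) to 1 (shut), set as the call begins (left out, the last holds). The fingers move at their own pace and stop on an object; the grip force is fixed at half the most. Time passes only in rows, so rows that repeat a pose let the fingers close, or fill a call up. It gives the time, the measured TCP pose, the force, the opening and the grip force at its end, in the units of the state.
- robot.sense(): the state, without advancing time (a new reading comes with each control period).
- robot.get_image(name): name is "scene" or "side" or "wrist"; returns a dict with "image" (480x640x3 uint8, blue, green, red), "z_map" (480x640 float32, m along the optical axis (not along the pixel's ray), 0 where there is no reading), "fx", "fy", "cx", "cy" (pixels), "eye" and "orientation" of the camera in the world; the wrist camera has in their place "T_tool_cam" (4x4, takes a point from camera to tool coordinates, whose origin is the TCP and whose axes are the flange's). Camera axes: x right, y up, looking along -z (the intrinsics and any distortion apply to the point x, -y, -z); pixel columns grow to the right and rows downward; lengths in m; the calibration is good to about 2 mm. A picture is of the moment at which its call begins: read the wrist's pose just before it.
- robot.sign_off(): hands the job in; it is judged then, once.
The state is a dict: "time_s": time; "joint_positions": joint angles; "qd": joint speeds; "joint_torque": joint torques, N m; "eef_pos": TCP position; "eef_rot": TCP orientation; "contact_force": force on the tool from outside, world axes, zero at the start; "torque": the same for the moment, N m; "grip_width": finger opening in m; "grip_force": force on a finger pad.
Only numpy, scipy, OpenCV 4.12 (cv2) and the standard library are available. Lean on these libraries where they do the work, as an engineer would, in place of code of your own. Each camera call takes 0.05 s, during which the arm holds its last target. There are 200 camera calls.

## Working session

There is one attempt and no reset: what is moved stays moved. The work goes in short steps, Python scripts to look and compute and a tool call to move; the robot and the scene stay as the last step left them, time stands still between calls to the robot, and variables do not carry over. Pictures are saved under pics/ and viewed, at most 10 in all, crops included, and the job is handed in when it is done.

Besides the shell and the picture viewer there is one more tool, called after "Call:" as name(argument=value, ...) on one line, values as JSON. move_arm: Moves the arm, as the interface text tells. Shift numbers are shares of 0.75 m and turn numbers shares of pi rad, none past 1 either way. Its arguments: {"type":"object","properties":{"translation":{"type":"array","items":{"type":"array","items":{"type":"number","minimum":-1,"maximum":1}}},"turn":{"type":"array","items":{"type":"array","items":{"type":"number","minimum":-1,"maximum":1}}},"jaw":{"type":"number"}},"required":["translation","turn"]}

```bash
mkdir -p pics; cat > h.py <<'E'
import numpy as np, cv2
from scipy.spatial.transform import Rotation as R
from station import robot
def grab(name,tag):
    s=robot.sense(); d=robot.get_image(name)
    cv2.imwrite(f'pics/{tag}.png',d['image'])
    if name=='wrist':
        T=np.eye(4);T[:3,:3]=R.from_quat(s['eef_rot']).as_matrix();T[:3,3]=s['eef_pos'];T=T@d['T_tool_cam']
    else:
        T=np.eye(4);o=np.array(d['orientation']);T[:3,:3]=R.from_quat(o).as_matrix() if o.size==4 else o;T[:3,3]=d['eye']
    np.savez(f'pics/{tag}.npz',T=T,z=d['z_map'],k=[d['fx'],d['fy'],d['cx'],d['cy']])
    return d
def pt(tag,u,v,z=None,h=None):
    f=np.load(f'pics/{tag}.npz');fx,fy,cx,cy=f['k'];T=f['T']
    r=T[:3,:3]@np.array([(u-cx)/fx,-(v-cy)/fy,-1])
    if h is not None: t=(h-T[2,3])/r[2]
    else: t=np.median(f['z'][v-1:v+2,u-1:u+2]) if z is None else z
    return T[:3,3]+t*r
E
python3 - <<'E'
from h import *
d=grab('scene','s0'); print({k:v for k,v in d.items() if k not in('image','z_map')}); grab('side','d0'); print(robot.sense())
E
```

```text
{'fx': 575.3515221905149, 'fy': 575.3515221905149, 'cx': 313.1711730022716, 'cy': 233.84935857127533, 'eye': array([ 1.19429561, -0.73628162,  1.40743153]), 'orientation': array([0.29065994, 0.11626977, 0.36502399, 0.8767871 ])}
{'time_s': 0.1, 'joint_positions': array([-1.44003308e+00,  3.42647321e-01,  1.52491753e+00, -3.52977776e-05,
        1.27544357e+00, -1.45992738e-01]), 'qd': array([-0.0004027 , -0.0004551 , -0.00186634, -0.0003011 ,  0.00081844,
       -0.00054041]), 'joint_torque': array([ 2.57701831e-03, -4.34446871e+01, -2.46491754e+01,  4.23467793e-05,
        4.61756907e-03, -4.00207696e-06]), 'eef_pos': array([ 0.14341514, -0.50464668,  0.23069983]), 'eef_rot': array([ 9.90440075e-01,  1.37941857e-01, -1.14902575e-05, -7.07990733e-04]), 'contact_force': array([ 0.20964031, -0.13481993, -0.6165532 ]), 'torque': array([-0.0198242 , -0.01868618, -0.01999521]), 'grip_force': 0.0, 'grip_width': 0.08546631458022318}
```

View pics/s0.png

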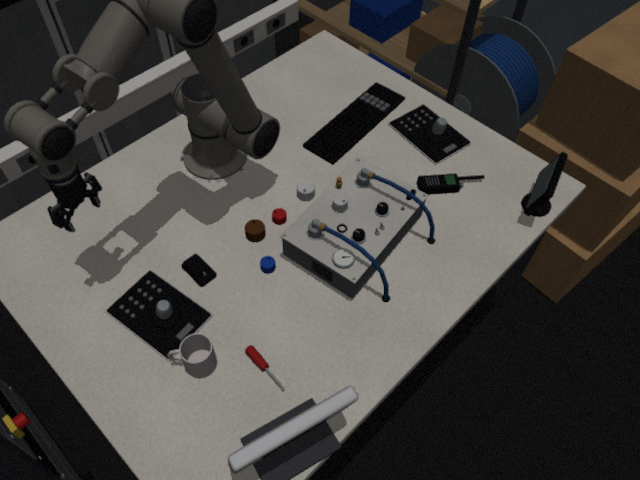

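The scene view shows the robot at upper left. The box is at about (350,230), with hoses on its two outer ports at (315,228) and (363,178). A grey cap sits on the middle port at about (340,202), and a larger grey look-alike lies on the desk at (305,190). Next I'll enlarge this area.

```bash
python3 - <<'E'
from h import *
im=cv2.imread('pics/s0.png')[160:310,270:450]
cv2.imwrite('pics/s0c.png',cv2.convertScaleAbs(cv2.resize(im,None,fx=4,fy=4,interpolation=cv2.INTER_CUBIC),alpha=1.5))
for n,u,v in [('cap',340,201),('hoseR',315,226),('hoseL',363,176),('nip',339,181),('gask',342,228),('look',305,188)]: print(n,pt('s0',u,v).round(3))
E
```

```text
cap [0.51  0.07  0.141]
hoseR [ 0.528 -0.049  0.15 ]
hoseL [0.492 0.189 0.141]
nip [0.453 0.126 0.137]
gask [0.564 0.023 0.107]
look [0.344 0.092 0.044]
```

View pics/s0c.png

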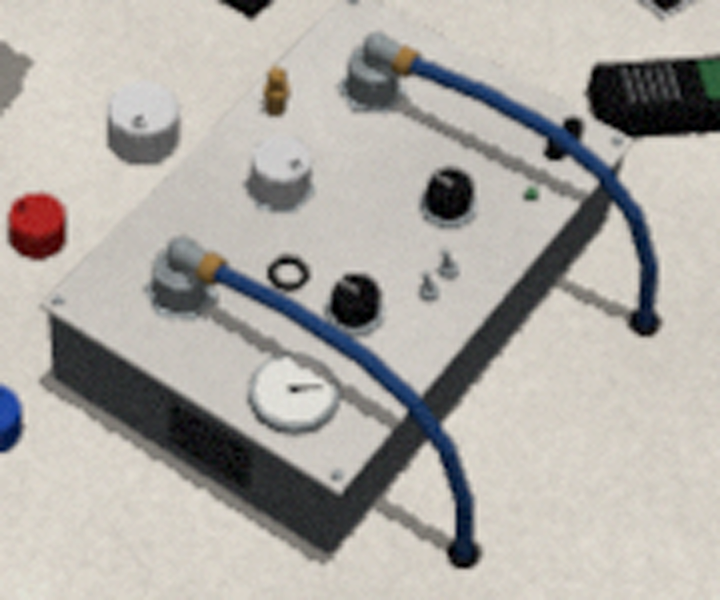

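The crop confirms it: the small grey cap is on the middle port (port_b) with its eyelet at crop (295,162), and hoses are on the two outer ports. The nipple is at (276,90) and the gasket at (288,272). The cap lies near (0.51, 0.07) and the box yaw is about 0.15. I'll work out the approach.

```bash
cat >> h.py <<'E'
def go(p,yaw):
    s=robot.sense();A=R.from_quat(s['eef_rot'])
    B=R.from_matrix(np.array([[np.cos(yaw),np.sin(yaw),0],[np.sin(yaw),-np.cos(yaw),0],[0,0,-1]]))
    print('shift',(A.inv().apply(np.array(p)-s['eef_pos'])/.75).round(4),'turn',((A.inv()*B).as_rotvec()/np.pi).round(4))
def st():
    s=robot.sense();m=R.from_quat(s['eef_rot']).as_matrix()
    print('t',round(s['time_s'],2),'p',s['eef_pos'].round(4),'yaw',round(np.arctan2(m[1,0],m[0,0]),3),'q',s['joint_positions'].round(3),'F',s['contact_force'].round(1),'M',s['torque'].round(2),'w',round(s['grip_width'],4),s['grip_force'])
E
python3 -c "
from h import *
go([.51,.07,.28],1.70)"
```

```text
shift [ 0.6796 -0.6036 -0.0648] turn [-3.00e-04 -4.00e-04 -4.53e-01]
```

Call:
move_arm(translation=[[0.68,-0.604,-0.065],[0.68,-0.604,-0.065],[0.68,-0.604,-0.065],[0.68,-0.604,-0.065],[0.68,-0.604,-0.065],[0.68,-0.604,-0.065],[0.68,-0.604,-0.065],[0.68,-0.604,-0.065],[0.68,-0.604,-0.065],[0.68,-0.604,-0.065]], turn=[[0,0,-0.453],[0,0,-0.453],[0,0,-0.453],[0,0,-0.453],[0,0,-0.453],[0,0,-0.453],[0,0,-0.453],[0,0,-0.453],[0,0,-0.453],[0,0,-0.453]], jaw=-1)

```text
time_s: 1.1
eef_pos: [0.4122, -0.0825, 0.2671]
eef_rot: [0.658, 0.753, -0.0, 0.0]
contact_force: [0.9, -1.1, -1.0]
grip_width: 0.0853
grip_force: 0.0
```

```bash
python3 -c "
from h import *
st();go([.51,.07,.28],1.70)"
```

```text
t 1.1 p [ 0.4122 -0.0825  0.2671] yaw 1.705 q [-0.38   0.118  1.72  -0.     1.304 -0.514] F [ 0.9 -1.1 -1. ] M [ 0.   -0.02  0.03] w 0.0853 0.0
shift [ 0.184   0.1564 -0.0173] turn [0.     0.0001 0.0016]
```

Call:
move_arm(translation=[[0.184,0.156,-0.017],[0.184,0.156,-0.017],[0.184,0.156,-0.017],[0.184,0.156,-0.017],[0.184,0.156,-0.017],[0.184,0.156,-0.017],[0.184,0.156,-0.017],[0.184,0.156,-0.017],[0.184,0.156,-0.017],[0.184,0.156,-0.017]], turn=[[0,0,0],[0,0,0],[0,0,0],[0,0,0],[0,0,0],[0,0,0],[0,0,0],[0,0,0],[0,0,0],[0,0,0]])

```text
time_s: 2.1
eef_pos: [0.5098, 0.0667, 0.2799]
eef_rot: [0.66, 0.751, 0.0, 0.0]
contact_force: [0.4, 0.5, 0.7]
grip_width: 0.0855
grip_force: 0.0
```

```bash
python3 -c "
from h import *
st();d=grab('wrist','w1');print(d['T_tool_cam'].round(3))"
```

```text
t 2.1 p [0.5098 0.0667 0.2799] yaw 1.699 q [-0.019  0.288  1.467 -0.     1.387 -0.147] F [0.4 0.5 0.7] M [-0.04 -0.    0.01] w 0.0855 0.0
[[ 0.001  0.953  0.302  0.078]
 [ 1.    -0.001  0.001  0.   ]
 [ 0.001  0.302 -0.953 -0.143]
 [ 0.     0.     0.     1.   ]]
```

View pics/w1.png

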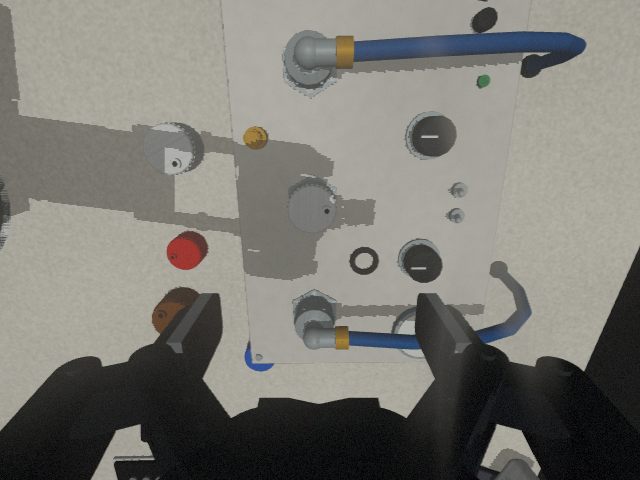

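The wrist view shows the cap at (312,207), with its eyelet at (330,207). The gasket is at (364,261) and the nipple at (256,137). All are clear of the fingers. I'll measure the centre from the depth map.

```bash
python3 - <<'E'
from h import *
P=np.array([[pt('w1',u,v) for u in range(280,346)] for v in range(172,245)]).reshape(-1,3)
Q=P[(P[:,2]>.133)&(P[:,2]<.1415)]
c,r=cv2.minEnclosingCircle((Q[:,:2]*1000).astype('f'));print(len(Q),c,r,Q.mean(0),np.median(Q[:,2]))
print(pt('w1',312,206,h=.14),pt('w1',364,261),pt('w1',256,137),'eye',pt('w1',327,211,h=.143),np.median(P[:,2]))
print(np.histogram(P[:,2],20))
E
```

```text
1845 (502.5513610839844, 75.138427734375) 22.244171142578125 [0.50212588 0.07619631 0.13939576] 0.13960107607407007
[0.5027065 0.0784337 0.14     ] [0.56298012 0.01993313 0.10524907] [0.45115455 0.1298415  0.14402822] eye [0.51602159 0.07641773 0.143     ] 0.10570249265842782
(array([2591,  141,    4,    5,    3,   15,   16,   10,   13,   21,    9,
         13,   14,   17,   25,   27,   58,  538, 1214,   84]), array([0.10423478, 0.10619158, 0.10814839, 0.11010519, 0.11206199,
       0.1140188 , 0.1159756 , 0.1179324 , 0.11988921, 0.12184601,
       0.12380281, 0.12575962, 0.12771642, 0.12967322, 0.13163003,
       0.13358683, 0.13554363, 0.13750043, 0.13945724, 0.14141404,
       0.14337084]))
```

```bash
python3 -c "
from h import *
go([.5024,.0757,.28],1.70);go([.5024,.0757,.109],1.70)"
```

```text
shift [ 0.013  -0.0083 -0.0002] turn [ 0.0001  0.0001 -0.0003]
shift [ 0.013  -0.0084  0.2278] turn [ 0.0001  0.0001 -0.0003]
```

Call:
move_arm(translation=[[0.013,-0.0083,0.03],[0.013,-0.0083,0.07],[0.013,-0.0083,0.11],[0.013,-0.0083,0.15],[0.013,-0.0083,0.18],[0.013,-0.0083,0.2],[0.013,-0.0083,0.215],[0.013,-0.0083,0.2278],[0.013,-0.0083,0.2278],[0.013,-0.0083,0.2278]], turn=[[0,0,0],[0,0,0],[0,0,0],[0,0,0],[0,0,0],[0,0,0],[0,0,0],[0,0,0],[0,0,0],[0,0,0]])

```text
time_s: 3.15
eef_pos: [0.5028, 0.0762, 0.1092]
eef_rot: [0.66, 0.751, 0.0, 0.0]
contact_force: [-0.2, -0.5, -0.7]
grip_width: 0.0856
grip_force: 0.0
```

```bash
python3 -c "
from h import *
st()"
```

```text
t 3.15 p [0.5028 0.0762 0.1092] yaw 1.7 q [-0.     0.447  1.737 -0.     0.957 -0.129] F [-0.2 -0.5 -0.7] M [-0.02 -0.03  0.04] w 0.0856 0.0
```

Call:
move_arm(translation=[[0,0,0],[0,0,0],[0,0,0],[0,0,0],[0,0,0],[0,0,0],[0,0,0],[0,0,0],[0,0,0],[0,0,0]], turn=[[0,0,0],[0,0,0],[0,0,0],[0,0,0],[0,0,0],[0,0,0],[0,0,0],[0,0,0],[0,0,0],[0,0,0]], jaw=1)

```text
time_s: 4.15
eef_pos: [0.5031, 0.0762, 0.1094]
eef_rot: [0.66, 0.751, 0.0, 0.001]
contact_force: [0.4, -0.5, 4.4]
grip_width: 0.043
grip_force: 60.5
```

```bash
python3 -c "
from h import *
st();grab('wrist','w2')"
```

```text
t 4.15 p [0.5031 0.0762 0.1094] yaw 1.7 q [-0.     0.447  1.737 -0.     0.956 -0.129] F [ 0.4 -0.5  4.4] M [-0.02 -0.03 -0.  ] w 0.043 60.45626899693161
```

View pics/w2.png

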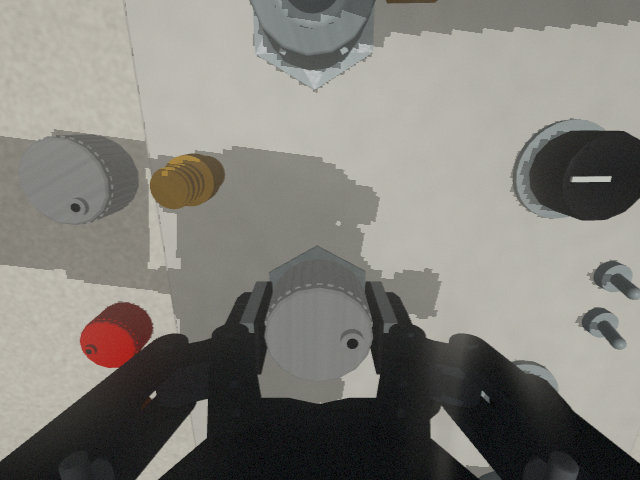

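The cap is gripped (60 N, 43 mm) with its eyelet at (352,341). Next is a gentle feel counter-clockwise, which is −z in the tool frame.

Call:
move_arm(translation=[[0,0,0],[0,0,0],[0,0,0],[0,0,0],[0,0,0],[0,0,0],[0,0,0],[0,0,0],[0,0,0],[0,0,0]], turn=[[0,0,-0.01],[0,0,-0.02],[0,0,-0.03],[0,0,-0.04],[0,0,-0.05],[0,0,-0.06],[0,0,-0.07],[0,0,-0.08],[0,0,-0.09],[0,0,-0.1]])

```text
time_s: 5.2
eef_pos: [0.5022, 0.0763, 0.1086]
eef_rot: [0.534, 0.846, -0.0, -0.0]
contact_force: [0.1, 0.4, 0.9]
grip_width: 0.0432
grip_force: 60.6
```

```bash
python3 -c "
from h import *
st()"
```

```text
t 5.2 p [0.5022 0.0763 0.1086] yaw 2.015 q [-0.     0.448  1.738  0.     0.956 -0.445] F [0.1 0.4 0.9] M [ 0.02  0.02 -0.06] w 0.0432 60.59872567187995
```

Call:
move_arm(translation=[[0,0,0],[0,0,0],[0,0,0],[0,0,0],[0,0,0],[0,0,0],[0,0,0],[0,0,0],[0,0,0],[0,0,0]], turn=[[0,0,-0.01],[0,0,-0.02],[0,0,-0.03],[0,0,-0.04],[0,0,-0.05],[0,0,-0.06],[0,0,-0.07],[0,0,-0.08],[0,0,-0.09],[0,0,-0.09]])

```text
time_s: 6.2
eef_pos: [0.5017, 0.0761, 0.1084]
eef_rot: [0.411, 0.912, -0.0, -0.001]
contact_force: [-1.8, -1.3, 0.2]
grip_width: 0.0428
grip_force: 60.8
```

```bash
python3 -c "
from h import *
st()"
```

```text
t 6.2 p [0.5017 0.0761 0.1084] yaw 2.295 q [-1.000e-03  4.480e-01  1.739e+00  0.000e+00  9.570e-01 -7.250e-01] F [-1.8 -1.3  0.2] M [-0.26  0.32 -0.94] w 0.0428 60.80160058569163
```

Torque built up to −0.94 N·m after about 0.5 rad, which is the tight stop. So the thread is left-handed and loosens clockwise (+z in the tool frame), and the cap should rise as it turns.

Call:
move_arm(translation=[[0,0,-0.0001],[0,0,-0.0003],[0,0,-0.0006],[0,0,-0.0009],[0,0,-0.0012],[0,0,-0.0015],[0,0,-0.0018],[0,0,-0.0021],[0,0,-0.0024],[0,0,-0.0027]], turn=[[0,0,0.02],[0,0,0.04],[0,0,0.06],[0,0,0.08],[0,0,0.1],[0,0,0.12],[0,0,0.14],[0,0,0.16],[0,0,0.18],[0,0,0.2]])

```text
time_s: 7.2
eef_pos: [0.5023, 0.0764, 0.1105]
eef_rot: [0.673, 0.74, -0.0, -0.0]
contact_force: [-0.0, -0.1, 0.5]
grip_width: 0.0429
grip_force: 60.9
```

```bash
python3 -c "
from h import *
st();grab('wrist','w3')"
```

```text
t 7.2 p [0.5023 0.0764 0.1105] yaw 1.666 q [ 0.     0.445  1.736 -0.     0.961 -0.095] F [-0.  -0.1  0.5] M [ 0.02  0.02 -0.04] w 0.0429 60.89739378076047
```

View pics/w3.png

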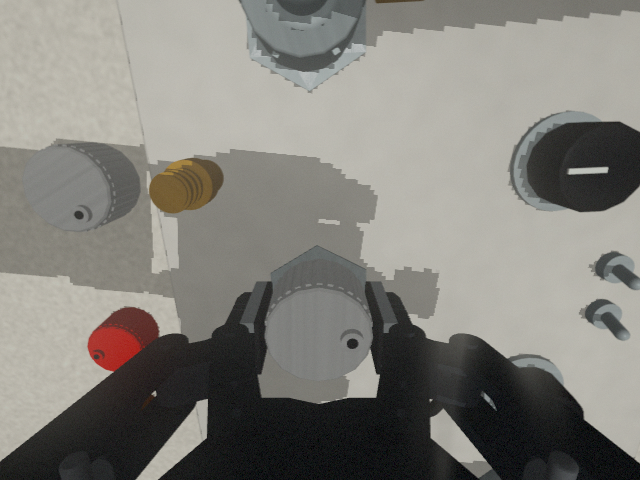

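The eyelet is still at (352,341) in the gripper view, so the pads have not slipped, and there is almost no torque. I'll keep going clockwise with rise.

Call:
move_arm(translation=[[0,0,-0.0004],[0,0,-0.0009],[0,0,-0.0014],[0,0,-0.0019],[0,0,-0.0024],[0,0,-0.0029],[0,0,-0.0034],[0,0,-0.0039],[0,0,-0.0044],[0,0,-0.005]], turn=[[0,0,0.04],[0,0,0.08],[0,0,0.12],[0,0,0.16],[0,0,0.2],[0,0,0.24],[0,0,0.28],[0,0,0.32],[0,0,0.36],[0,0,0.4]])

```text
time_s: 8.25
eef_pos: [0.504, 0.0757, 0.1148]
eef_rot: [0.979, 0.203, 0.002, 0.001]
contact_force: [4.3, -3.7, -2.0]
grip_width: 0.0432
grip_force: 61.0
```

```bash
python3 -c "
from h import *
st()"
```

```text
t 8.25 p [0.504  0.0757 0.1148] yaw 0.408 q [-1.000e-03  4.400e-01  1.730e+00 -1.000e-03  9.680e-01  1.163e+00] F [ 4.3 -3.7 -2. ] M [-0.55 -0.68  0.04] w 0.0432 60.972593701444566
```

Call:
move_arm(translation=[[0,0,-0.0003],[0,0,-0.0007],[0,0,-0.0011],[0,0,-0.0015],[0,0,-0.0019],[0,0,-0.0023],[0,0,-0.0027],[0,0,-0.0031],[0,0,-0.0035],[0,0,-0.0035]], turn=[[0,0,0.032],[0,0,0.064],[0,0,0.096],[0,0,0.128],[0,0,0.16],[0,0,0.192],[0,0,0.224],[0,0,0.256],[0,0,0.288],[0,0,0.288]])

```text
time_s: 9.25
eef_pos: [0.5039, 0.0745, 0.1175]
eef_rot: [0.97, -0.245, 0.002, 0.001]
contact_force: [2.9, -8.7, -1.6]
grip_width: 0.0429
grip_force: 61.1
```

```bash
python3 -c "
from h import *
st();grab('wrist','w4')"
```

```text
t 9.25 p [0.5039 0.0745 0.1175] yaw -0.494 q [-2.000e-03  4.370e-01  1.727e+00 -4.000e-03  9.750e-01  2.065e+00] F [ 2.9 -8.7 -1.6] M [-1.39 -0.51  0.04] w 0.0429 61.12050339113921
```

View pics/w4.png

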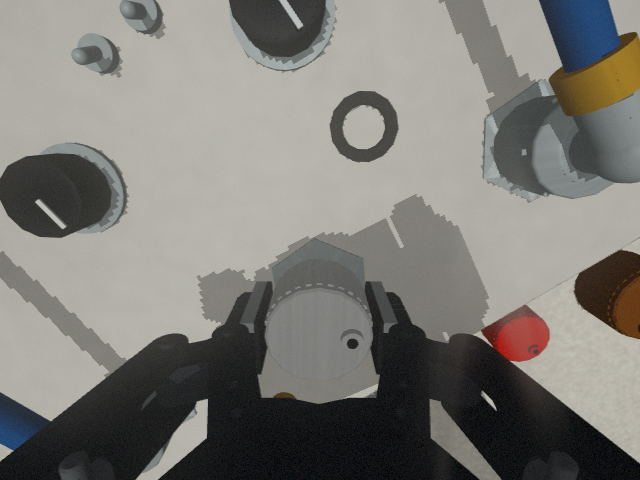

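The eyelet is still at (352,341), so no slip. The cap has turned 2.2 rad clockwise from where it was found and risen 8 mm, so it should be free. I'll lift gently first.

Call:
move_arm(translation=[[0,0,-0.001],[0,0,-0.002],[0,0,-0.003],[0,0,-0.004],[0,0,-0.005],[0,0,-0.006],[0,0,-0.007],[0,0,-0.007],[0,0,-0.007],[0,0,-0.007]], turn=[[0,0,0],[0,0,0],[0,0,0],[0,0,0],[0,0,0],[0,0,0],[0,0,0],[0,0,0],[0,0,0],[0,0,0]])

```text
time_s: 10.3
eef_pos: [0.5037, 0.0745, 0.1222]
eef_rot: [0.97, -0.243, 0.001, 0.001]
contact_force: [5.6, -8.5, -4.4]
grip_width: 0.043
grip_force: 61.8
```

```bash
python3 -c "
from h import *
st()"
```

```text
t 10.3 p [0.5037 0.0745 0.1222] yaw -0.491 q [-2.000e-03  4.300e-01  1.722e+00 -4.000e-03  9.870e-01  2.062e+00] F [ 5.6 -8.5 -4.4] M [-1.35 -0.79 -0.04] w 0.043 61.781052206642926
```

The cap rises freely with only light rubbing, so I'll lift it well clear.

Call:
move_arm(translation=[[0,0,-0.005],[0,0,-0.012],[0,0,-0.02],[0,0,-0.032],[0,0,-0.05],[0,0,-0.07],[0,0,-0.09],[0,0,-0.105],[0,0,-0.115],[0,0,-0.12]], turn=[[0,0,0],[0,0,0],[0,0,0],[0,0,0],[0,0,0],[0,0,0],[0,0,0],[0,0,0],[0,0,0],[0,0,0]])

```text
time_s: 11.3
eef_pos: [0.5026, 0.0763, 0.2133]
eef_rot: [0.97, -0.244, 0.001, -0.0]
contact_force: [0.1, 0.7, -1.3]
grip_width: 0.0427
grip_force: 62.2
```

Call:
move_arm(translation=[[0,0,0],[0,0,0],[0,0,0],[0,0,0],[0,0,0],[0,0,0],[0,0,0],[0,0,0],[0,0,0],[0,0,0]], turn=[[0,0,0],[0,0,0],[0,0,0],[0,0,0],[0,0,0],[0,0,0],[0,0,0],[0,0,0],[0,0,0],[0,0,0]])

```text
time_s: 12.3
eef_pos: [0.5025, 0.0763, 0.2125]
eef_rot: [0.97, -0.244, 0.0, 0.0]
contact_force: [0.8, -0.5, -0.2]
grip_width: 0.043
grip_force: 62.3
```

```bash
python3 -c "
from h import *
st();grab('wrist','w5')"
```

```text
t 12.3 p [0.5025 0.0763 0.2125] yaw -0.493 q [-0.     0.328  1.6   -0.     1.214  2.063] F [ 0.8 -0.5 -0.2] M [-0.01  0.05  0.  ] w 0.043 62.25634457543492
```

View pics/w5.png

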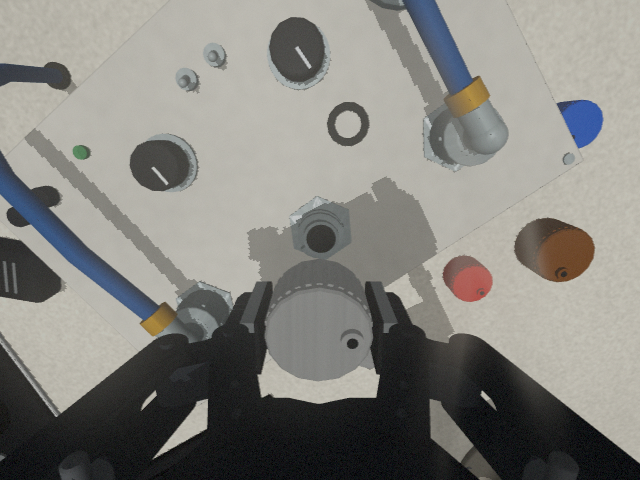

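The cap is in the gripper with its eyelet unmoved at (352,342). The bare threaded neck shows below at (320,232), and the gasket at (348,123) is undisturbed. The cap's underside is about 8 cm above the neck, so I'm handing in.

```bash
python3 -c "
from h import *
print(robot.sign_off())"
```

```text
the job is handed in; nothing more can be done
None
```

The cap's thread was left-handed; I unscrewed it clockwise and handed in with the gripper holding it still, about 8 cm above its port's neck, at 12.3 s, with none of the loose things touched.

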